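# Restock the hobby paint display

## Task

Restock the counter display: move the red, yellow, green and blue paints out of the plywood stock carrier into the display rack, each standing upright in the pocket whose ticket has its own colour, so that the row runs in the order the tickets show. Leave the grey primer in the carrier and the white paint already on display standing where they are, and do not tip over any bottle.

Things in the scene. Friction and masses are not known exactly. Their poses are not given: they have to be found in the camera images.
- paint_red: Dropper bottle of red paint, loose, upright, 50 to 100 g: red round body 36 mm in diameter and 72 mm tall, white label band near the foot, black nozzle cap on a sloped shoulder, 104 mm tall in all. Origin: centre of the underside; z up; yaw free. Starts in one of the five cells of the plywood stock carrier, with the other paints and the primer: one row at 62 mm pitch.
- paint_yellow: Dropper bottle of yellow paint, loose, upright, 50 to 100 g: yellow round body 36 mm in diameter and 72 mm tall, white label band near the foot, black nozzle cap on a sloped shoulder, 104 mm tall in all. Origin: centre of the underside; z up; yaw free. Starts in a carrier cell: about 58 mm square inside, floor 8 mm and walls 28 mm above the table (end boards 34 mm).
- paint_green: Dropper bottle of green paint, loose, upright, 50 to 100 g: green round body 36 mm in diameter and 72 mm tall, white label band near the foot, black nozzle cap on a sloped shoulder, 104 mm tall in all. Origin: centre of the underside; z up; yaw free. Starts in a carrier cell, up to about 9 mm off its centre.
- paint_blue: Dropper bottle of blue paint, loose, upright, 50 to 100 g: blue round body 36 mm in diameter and 72 mm tall, white label band near the foot, black nozzle cap on a sloped shoulder, 104 mm tall in all. Origin: centre of the underside; z up; yaw free. Starts in a carrier cell.
- primer_grey: Dropper bottle of grey paint, loose, upright, 50 to 100 g: grey round body 36 mm in diameter and 72 mm tall, white label band near the foot, black nozzle cap on a sloped shoulder, 104 mm tall in all. Origin: centre of the underside; z up; yaw free. Stands in the remaining carrier cell, among the paints; it has no pocket and stays there.
- pocket_red: Empty fixed pocket with the red ticket in the display rack: 60 mm square, 55 mm inside, black floor 3 mm thick, clear walls up to 16 mm. red ticket slopes on its front (-x) edge. Origin: centre of the underside, 18 mm above the table (a bottle in it stands 3 mm above the origin); x to the rack's back, y along the row. Five pockets in one row at 62 mm pitch.
- pocket_yellow: Empty fixed pocket with the yellow ticket in the display rack: 60 mm square, 55 mm inside, black floor 3 mm thick, clear walls up to 16 mm. yellow ticket slopes on its front (-x) edge. Origin: centre of the underside, 18 mm above the table (a bottle in it stands 3 mm above the origin); x to the rack's back, y along the row. The rack's ends beside the row are 32 mm high.
- pocket_green: Empty fixed pocket with the green ticket in the display rack: 60 mm square, 55 mm inside, black floor 3 mm thick, clear walls up to 16 mm. green ticket slopes on its front (-x) edge. Origin: centre of the underside, 18 mm above the table (a bottle in it stands 3 mm above the origin); x to the rack's back, y along the row. 65 mm behind the row's centre line: a step 48 mm above the table.
- pocket_blue: Empty fixed pocket with the blue ticket in the display rack: 60 mm square, 55 mm inside, black floor 3 mm thick, clear walls up to 16 mm. blue ticket slopes on its front (-x) edge. Origin: centre of the underside, 18 mm above the table (a bottle in it stands 3 mm above the origin); x to the rack's back, y along the row. Metallic pots on the step behind: 90 mm above the table.
- paint_white: Dropper bottle of white paint, loose, upright, 50 to 100 g: white round body 36 mm in diameter and 72 mm tall, white label band near the foot, black nozzle cap on a sloped shoulder, 104 mm tall in all. Origin: centre of the underside; z up; yaw free. Already stocked in a fifth pocket, with a white ticket, somewhere in the display row; it stays there.
There are look-alikes about, which are no part of the job. There is more than one size of the paint_green; the one meant has the size given above. There is more than one size of the paint_blue; the one meant has the size given above.

How it is judged:
By the outcome, as a careful person would: the job done as asked, in the order asked, and still so for the second after the job is handed in, with the robot touching nothing.
It also fails if it takes over 102 s, if anything falls off the work surface, if the arm or the gripper's body presses on something with over 40 N, if the wrist force passes 120 N, or if a joint passes its speed limit or range.

## Robot

A 7-joint arm with a two-finger parallel gripper is mounted at the origin on the work surface. World frame = base frame: x ahead of the robot, y to its left, z up, the work surface at z = 0. Lengths are in mm, angles in rad, forces in N, time in s.
With the tool pointing down it reaches from about 400 to 925 mm from the base axis. Payload 4.1 kg.
Tool frame: the origin (TCP) lies midway between the tips of the shut fingers; the grasp point (between the pads) lies 19 mm behind it; z points along the fingers, y is the line along which they close (so a half turn about z gives the same grasp; the last joint's range is limited). The gripper opens to 85 mm and grips with 20 to 120 N. Pads are 22 mm wide; open, the fingers measure 114 mm over their backs; the gripper's body (76 mm by 85 mm) begins 54 mm behind the grasp point. The pads swing forward as they close: fully open they stand 13 mm farther back than shut.
Start: joints at [-1.274, 0.398, 0.045, 1.537, -0.019, 1.207, -0.051], TCP at [250.588, 599.791, 231.347] pointing down, gripper open.
Joint ranges: [-2.82, 2.82], [-0.49, 2.23], [-1.37, 1.46], [0, 2.46], [-1.36, 4.5], [0.23, 2], [-2.94, 2.94]. Speed limits (rad/s): [2.57, 2.57, 3.14, 3.14, 3.14, 3.14, 3.14].

## Interface

Orientations are given as a rotation vector (axis times angle).
In Python, from rig import get_state, viewer, order gives the robot as it stands.
- The arm moves only by the tool drive_tool, never from a script. Its argument "targets" is text: rows parted by semicolons, each of 7 numbers parted by spaces: the shift along the world's x, y, z in cm, then the turn, a rotation vector about the world's x, y, z in rad, then the closure, from -1 (fully open) to 1 (shut). A call has exactly 5 rows; each row shifts and turns the commanded pose from where the row before left it; what a row does not reach is not made up. A row lasts 1/10 s, in which the tool goes at most 50 mm and 8.59 degrees, less where a joint would pass 70% of its speed; a pose out of reach is approached as far as the arm can. A call is refused whole if a number of a shift passes 5 or a number of a turn 0.15, either way. A call with a gripper value outside its range is refused whole. The fingers move at their own pace and stop on an object; "squeeze" is the grip in N (left out, the last holds). Time passes only in rows, so rows that do not move let the fingers close, or fill a call up. It gives the time, the measured TCP pose, the force, the opening and the grip force at its end, in the units of the state.
- get_state(): the state, without advancing time (a new reading comes with each control period).
- viewer.capture(name): name is "scene" or "top"; returns a dict with "image" (384x512x3 uint8, blue, green, red), "depth" (384x512 float32, mm along the optical axis (not along the pixel's ray), 0 where there is no reading), "fovy" (degrees; the focal length in pixels is half the picture's height over the tangent of half this angle, whatever the lens; pixels are square), "cx", "cy" (the principal point, pixels), "rvec" (rotation vector, rad) and "tvec" (3), from world to camera coordinates, as OpenCV has them. Camera axes: x right, y down, z forward; pixel columns grow to the right and rows downward; lengths in mm; the calibration is good to about 2 mm. A picture is of the moment at which its call begins.
- order.close_job(): hands the job in; it is judged then, once.
The state is a dict: "clock": time; "joint_positions": joint angles; "qd": joint speeds; "joint_torque": joint torques, N m; "tcp_pos": TCP position; "tcp_rot": TCP orientation; "contact_force": force on the tool from outside, world axes, zero at the start; "wrist_torque": the same for the moment, N m; "width": finger opening in mm; "gripper_force": force on a finger pad.
Only numpy, scipy, OpenCV 4.12 (cv2) and the standard library are available. Lean on these libraries where they do the work, as an engineer would, in place of code of your own. Each camera call takes 0.05 s, during which the arm holds its last target. There are 200 camera calls.

## Working session

There is one attempt and no reset: what is moved stays moved. The work goes in short steps, Python scripts to look and compute and a tool call to move; the robot and the scene stay as the last step left them, time stands still between calls to the robot, and variables do not carry over. Pictures are saved under pics/ and viewed, at most 14 in all, crops included, and the job is handed in when it is done.

Besides the shell and the picture viewer there is one more tool, called after "Request:" as a command line: name --argument value ..., lists and objects as JSON in quotes. drive_tool: Moves the arm, as the interface text tells. Its arguments: {"type":"object","properties":{"targets":{"type":"string"},"squeeze":{"type":"number"}},"required":["targets"]}

```bash
mkdir -p pics; ls
cat > h.py <<'E'
import numpy as np, cv2
from rig import get_state, viewer, order
def cap(n):
    c=viewer.capture(n); np.savez(f'{n}.npz',**c); return c
def load(n): return dict(np.load(f'{n}.npz'))
def world(c,uv=None):
    d=c['depth']; H,W=d.shape; f=H/2/np.tan(np.radians(c['fovy'])/2)
    v,u=np.mgrid[:H,:W]; P=np.stack([(u-c['cx'])/f*d,(v-c['cy'])/f*d,d],-1)
    R=cv2.Rodrigues(np.array(c['rvec'],float))[0]; return (P-np.array(c['tvec']).ravel())@R
def ray(c,u,v,z):
    f=c['image'].shape[0]/2/np.tan(np.radians(c['fovy'])/2)
    R=cv2.Rodrigues(np.array(c['rvec'],float))[0]; t=np.array(c['tvec']).ravel()
    o=-R.T@t; d=R.T@np.array([(u-c['cx'])/f,(v-c['cy'])/f,1]); return o+d*(z-o[2])/d[2]
E
python3 - <<'E'
from h import *
for n in('scene','top'):
    c=cap(n); cv2.imwrite(f'pics/{n}0.png',cv2.resize(c['image'],(800,600),interpolation=cv2.INTER_CUBIC)); print(n,c['fovy'],c['rvec'],c['tvec'])
s=get_state(); print(s)
E
```

```text
pics
scene 49.04780506357098 [ 1.36843608  2.02042434 -0.97142423] [ 154.83769652 -261.26688585 1632.81126   ]
top 50.21417539792188 [ 2.13454807 -2.17793305  0.1324972 ] [  60.44232879  561.62355635 1167.24539031]
{'clock': 0.1, 'joint_positions': array([-1.27403574,  0.39910804,  0.04502145,  1.53773486, -0.01871415,
        1.20692222, -0.05071427]), 'qd': array([ 0.00274244, -0.0013914 ,  0.00105806, -0.00278098,  0.00036243,
        0.00046723,  0.00079709]), 'joint_torque': array([ 4.19230360e-03, -4.76265085e+01,  1.37036037e+00, -2.54949224e+01,
        1.18140123e-02,  5.01172544e-03, -2.65261878e-05]), 'tcp_pos': array([250.32717748, 599.24878849, 230.38203187]), 'tcp_rot': array([-6.17397668e-01, -3.08007892e+00,  2.72361018e-03]), 'contact_force': array([-0.00615086, -0.99408457,  0.25544473]), 'wrist_torque': array([ 0.02616194, -0.00755955,  0.01251963]), 'gripper_force': 0.0, 'width': 85.29462084304052}
```

View pics/scene0.png

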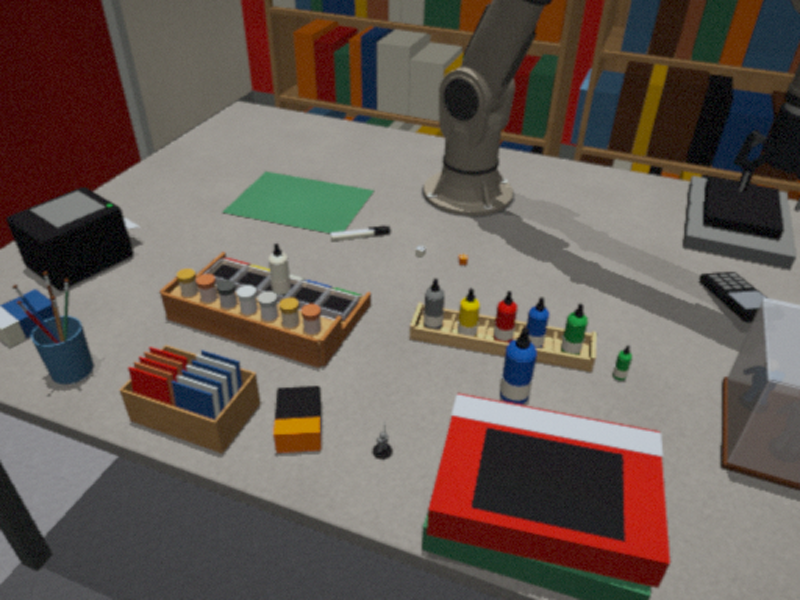

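View pics/top0.png

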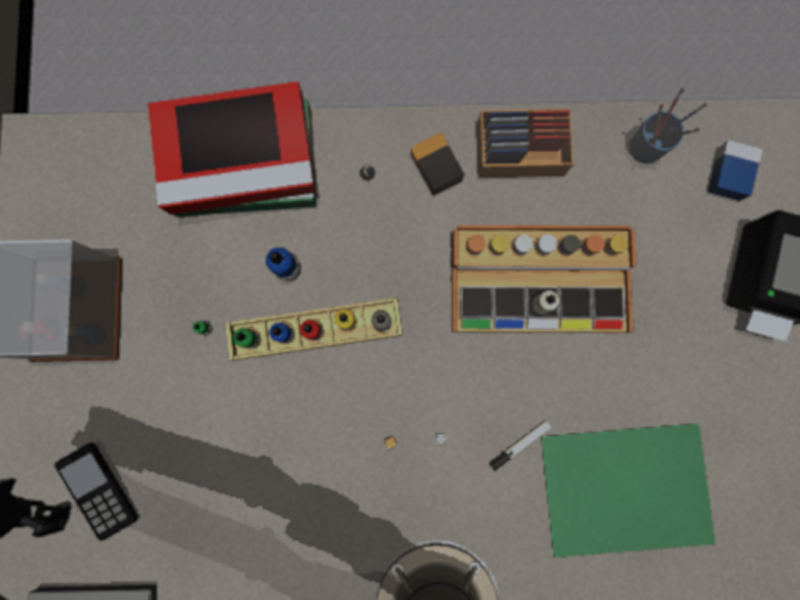

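The scene view shows the carrier row at (430–580, 310–340) as grey, yellow, red, blue, green. The rack is on the left, around (265, 300). In the top view:
- **Carrier bottles:** green (245,338), blue (281,332), red (310,328), yellow (345,319), grey primer (380,320).
- **Look-alikes:** a small green bottle outside the carrier at (201,327), a large blue bottle outside it at (281,262), and bottles in the glass case at about (40,300).
- **Pockets by ticket:** green (477,303), blue (510,303), white, occupied (545,303), yellow (576,303), red (608,303).

I'm choosing the bottles in the carrier cells. Next I'll measure them and check with one crop.

Run:
```python
from h import *
T=load('top');S=load('scene');PT=world(T);PS=world(S)
k=.64
for n,(u,v) in dict(green=(245,338),blue=(281,332),red=(310,328),yellow=(345,319),grey=(380,320),bigblue=(281,262),smallgreen=(201,327),white=(545,300)).items():
    p=PT[int(v*k),int(u*k)]
    out=[]
    for P in(PT,PS):
        m=(np.hypot(P[...,0]-p[0],P[...,1]-p[1])<32)&(P[...,2]>86)&(P[...,2]<130)
        q=P[m]; 
        if len(q): out.append((len(q),q.mean(0).round(1),((q[:,:2].max(0)+q[:,:2].min(0))/2).round(1),q[:,2].max().round(1)))
    print(n,p.round(),*out)
hsv=cv2.cvtColor(T['image'],cv2.COLOR_BGR2HSV)
# pockets: floors dark
g=hsv[...,2]
for n,(u,v) in dict(green=(477,303),blue=(510,303),yellow=(576,303),red=(608,303)).items():
    u,v=int(u*k),int(v*k); m=np.zeros(g.shape,np.uint8); m[v-14:v+14,u-14:u+14]=255
    m=((g<70)&(m>0)).astype(np.uint8); _,l=cv2.connectedComponents(m); m=(l==l[v,u]).astype(np.uint8)
    x,y,w,h=cv2.boundingRect(m); r=cv2.minAreaRect(cv2.findContours(m,0,1)[0][0]); c=ray(T,r[0][0],r[0][1],21)
    print(n,(x,y,w,h),r, c.round(1), np.median(PT[m>0],0).round(1))
# tickets
for n,(a,b) in dict(green=(40,85),blue=(100,130),yellow=(22,34),red=(0,6)).items():
    m=(cv2.inRange(hsv,(a,120,60),(b,255,255))); m[:200]=0;m[212:]=0;m[:,:288]=0;m[:,405:]=0
    v,u=np.where(m>0); print(n,len(u),u.mean().round(1),v.mean().round(1),ray(T,u.mean(),v.mean(),25).round(1))
a=cv2.resize(T['image'][180:240,120:265],(800,331),interpolation=cv2.INTER_CUBIC);b=cv2.resize(T['image'][140:220,285:410],(400,256))
o=np.zeros((590,800,3),np.uint8);o[:331]=a;o[331:587,:400]=b;cv2.imwrite('pics/crop.png',o)
s=get_state();print(cv2.Rodrigues(s['tcp_rot'])[0].round(3))
```

```text
green [490. 332.  92.] (65, array([493.2, 335.2,  93.7]), array([493.5, 335.9]), np.float64(113.0)) (75, array([497.3, 343.8,  95.6]), array([495.6, 342.3]), np.float64(111.8))
blue [500. 267.  97.] (65, array([501. , 271.7,  94. ]), array([499.4, 272.9]), np.float64(113.1)) (71, array([505.7, 279.4,  95.9]), array([508.2, 278.8]), np.float64(113.4))
red [507. 214. 101.] (64, array([505.2, 216.4,  94.1]), array([505. , 217.1]), np.float64(114.3)) (63, array([510.3, 223.8,  95.8]), array([510.4, 223.5]), np.float64(113.3))
yellow [519. 152. 106.] (60, array([522.1, 154.6,  94. ]), array([522.2, 155.4]), np.float64(111.8)) (62, array([526.8, 161.9,  95.6]), array([525.4, 160.8]), np.float64(112.7))
grey [517.  89. 109.] (60, array([519.8,  88.7,  94.9]), array([519.4,  88.5]), np.float64(114.6)) (61, array([523.4,  95.7,  95.8]), array([524.4,  94.6]), np.float64(113.1))
bigblue [622. 263. 121.] (219, array([625.6, 266.3, 106.9]), array([628. , 269.2]), np.float64(129.8)) (203, array([638.9, 271.9, 109.4]), array([632.6, 272.5]), np.float64(129.0))
smallgreen [515. 421.  56.]
white [ 5
[... 151 characters left out ...]
1, -205.7]), np.float64(126.1))
green (296, 185, 19, 17) ((305.0, 193.0), (16.0, 18.0), 90.0) [554.5 -92.1  21. ] [554.6 -91.5  19.4]
blue (317, 185, 18, 17) ((325.5, 193.0), (16.0, 17.0), 90.0) [ 553.3 -152.8   21. ] [ 553.7 -153.8   19.2]
yellow (359, 185, 18, 18) ((367.5, 193.5), (17.0, 17.0), 90.0) [ 549.3 -277.2   21. ] [ 550.5 -278.5   19.4]
red (380, 185, 18, 18) ((388.5, 193.5), (17.0, 17.0), 90.0) [ 548.  -339.3   21. ] [ 549.6 -340.7   19.5]
green 71 304.9 206.7 [513.3 -90.   25. ]
blue 84 325.5 207.0 [ 511.4 -150.5   25. ]
yellow 107 367.9 207.5 [ 507.4 -275.1   25. ]
red 86 388.9 207.0 [ 507.5 -336.8   25. ]
[[-0.923  0.385 -0.001]
 [ 0.385  0.923 -0.002]
 [-0.    -0.002 -1.   ]]
```

View pics/crop.png

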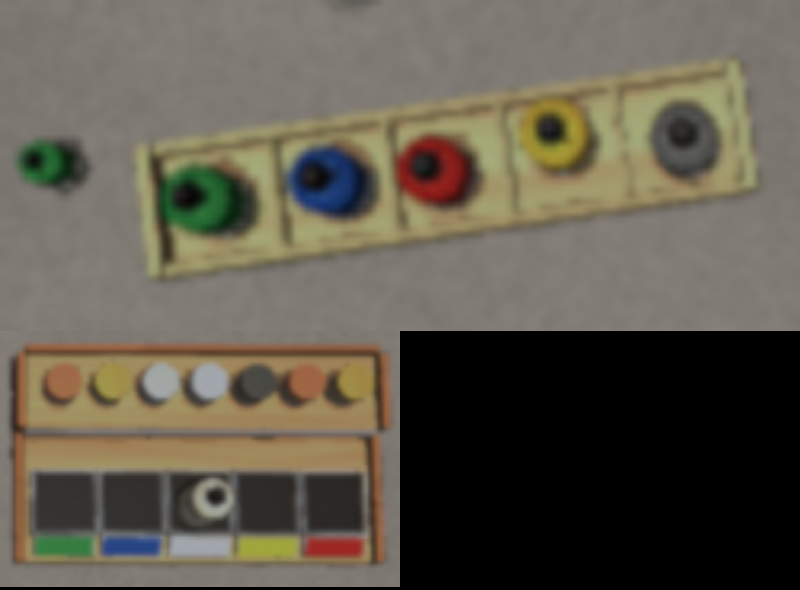

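The crop confirms the choice: five equal bottles in the carrier cells, with the small green outside. The empty pockets read green, blue, (white), yellow, red. I'll triangulate the caps from both views next.

```bash
cat >> h.py <<'E'
def caps(T,S,guess,zlo=60,zhi=135):
    PT,PS=world(T),world(S); res={}
    for n,(x,y) in guess.items():
        L=[]
        for c,P in((T,PT),(S,PS)):
            m=(np.hypot(P[...,0]-x,P[...,1]-y)<30)&(P[...,2]>zlo)&(P[...,2]<zhi)&(c['image'].max(-1)<62)&(P[...,2]>88)
            v,u=np.where(m); 
            a=ray(c,u.mean(),v.mean(),120);b=ray(c,u.mean(),v.mean(),60);L.append((a,(b-a)/np.linalg.norm(b-a),len(u)))
        (a,d,k),(b,e,l)=L
        s=np.linalg.lstsq(np.stack([d,-e],1),b-a,rcond=None)[0]
        p,q=a+s[0]*d,b+s[1]*e; res[n]=((p+q)/2).round(1); print(n,res[n],'gap',np.linalg.norm(p-q).round(1),k,l,'z105:',(a+d*(105-a[2])/d[2]).round(1)[:2],(b+e*(105-b[2])/e[2]).round(1)[:2])
    return res
E
python3 - <<'E'
from h import *
T=load('top');S=load('scene')
r=caps(T,S,dict(green=(494,339),blue=(503,275),red=(507,220),yellow=(524,158),grey=(521,92),white=(549,-207)))
P=world(T); hsv=cv2.cvtColor(T['image'],cv2.COLOR_BGR2HSV)
# body silhouettes top: colored contours; pots
v,u=np.where((P[...,2]>80)&(P[...,2]<96)&(P[...,0]>600)&(P[...,1]<-60)&(P[...,1]>-380)); q=P[v,u]; print('pots',q.min(0).round(),q.max(0).round())
for x in range(480,620,60): pass
PS=world(S)
for n,(x,y) in dict(green=(554,-92),blue=(553,-153),yellow=(549,-277),red=(548,-339)).items():
    m=(np.abs(PS[...,0]-x)<35)&(np.abs(PS[...,1]-y)<31)&(PS[...,2]<30)&(S['image'].max(-1)<60); v,u=np.where(m); print(n,len(u),ray(S,u.mean(),v.mean(),21).round(1))
E
```

```text
green [492.4 340.2  95.2] gap 5.1 25 30 z105: [492.2 335.1] [504. 343.]
blue [501.2 275.6  96.3] gap 4.2 20 27 z105: [501.  271.8] [511.7 278.7]
red [504.6 220.2  95.7] gap 4.6 17 24 z105: [504.4 216.5] [515.7 224.2]
yellow [522.  156.9  96.2] gap 4.5 16 23 z105: [521.8 153.9] [532.5 161.7]
grey [518.6  90.8  95.9] gap 4.3 25 25 z105: [518.4  88.4] [529.5  96.4]
white [ 545.7 -209.9  110.3] gap 1.9 18 17 z105: [ 546.7 -212.1] [ 538.9 -213.3]
pots [ 633. -361.   80.] [898. -71.  96.]
green 112 [544.9 -90.7  21. ]
blue 105 [ 543.2 -153.2   21. ]
yellow 88 [ 540.1 -278.3   21. ]
red 85 [ 539.1 -339.7   21. ]
```

Targets, with TCP z 44 for the grasp and 57 for the placing:

| Colour | Pick (x, y) | Pocket (x, y) |
|---|---|---|
| green | (492, 340) | (553, -92) |
| blue | (501, 275) | (552, -153) |
| red | (505, 220) | (548, -339) |
| yellow | (522, 157) | (549, -277) |

The fingers close roughly along x, so they stay clear of the neighbouring bottles.

Request:
drive_tool --targets "2.4 -2.6 -0.5 0 0 -0.138 -1; 2.4 -2.6 -0.5 0 0 -0.138 -1; 2.4 -2.6 -0.5 0 0 -0.138 -1; 2.4 -2.6 -0.5 0 0 -0.138 -1; 2.4 -2.6 -0.5 0 0 -0.138 -1" --squeeze 40

```text
clock: 0.6
tcp_pos: [371.2, 468.4, 205.8]
tcp_rot: [1.63, 2.685, -0.001]
contact_force: [1.3, 0.7, 0.6]
width: 85.6
gripper_force: 0.0
```

Request:
drive_tool --targets "2.4 -2.6 -0.5 0 0 -0.138 -1; 2.4 -2.6 -0.5 0 0 -0.138 -1; 2.4 -2.6 -0.5 0 0 -0.138 -1; 2.4 -2.6 -0.5 0 0 0 -1; 2.4 -2.6 -0.5 0 0 0 -1"

```text
clock: 1.1
tcp_pos: [491.0, 338.6, 180.7]
tcp_rot: [2.141, 2.299, -0.001]
contact_force: [0.4, 0.6, 0.4]
width: 85.7
gripper_force: 0.0
```

Request:
drive_tool --targets "0 0 0 0 0 0 -1; 0 0 0 0 0 0 -1; 0 0 0 0 0 0 -1; 0 0 0 0 0 0 -1; 0 0 0 0 0 0 -1"

```text
clock: 1.6
tcp_pos: [489.7, 341.0, 181.4]
tcp_rot: [-2.138, -2.301, -0.0]
contact_force: [-0.8, -0.3, -0.7]
width: 85.5
gripper_force: 0.0
```

Request:
drive_tool --targets "0.2 0 -3.3 0 0 0 -1; 0 0 -3.3 0 0 0 -1; 0 0 -3.3 0 0 0 -1; 0 0 -2.4 0 0 0 -1; 0 0 -1.4 0 0 0 -1"

```text
clock: 2.1
tcp_pos: [491.0, 339.7, 42.2]
tcp_rot: [-2.139, -2.3, 0.005]
contact_force: [-0.1, -0.4, -0.6]
width: 85.2
gripper_force: 0.0
```

Request:
drive_tool --targets "0 0 0 0 0 0 -0.4; 0 0 0 0 0 0 0; 0 0 0 0 0 0 0.4; 0 0 0 0 0 0 0.8; 0 0 0 0 0 0 1"

```text
clock: 2.6
tcp_pos: [493.7, 340.7, 46.1]
tcp_rot: [2.141, 2.299, 0.005]
contact_force: [0.4, 1.0, 6.5]
width: 35.2
gripper_force: 40.0
```

Request:
drive_tool --targets "0 0 0 0 0 0 1; 0 0 0 0 0 0 1; 0 0 0 0 0 0 1; 0 0 0 0 0 0 1; 0 0 0 0 0 0 1"

```text
clock: 3.1
tcp_pos: [493.7, 340.7, 46.1]
tcp_rot: [2.141, 2.299, 0.005]
contact_force: [-0.4, 0.7, 6.0]
width: 34.8
gripper_force: 40.0
```

Request:
drive_tool --targets "0 0 1 0 0 0 1; 0 0 2.5 0 0 0 1; 0 0 3.5 0 0 0 1; 0 0 3.5 0 0 0 1; 0 0 3 0 0 0 1"

```text
clock: 3.6
tcp_pos: [492.8, 339.6, 181.7]
tcp_rot: [2.141, 2.298, 0.002]
contact_force: [0.5, 0.4, -0.9]
width: 34.7
gripper_force: 40.0
```

Run:
```python
from h import *
c=cap('scene'); cv2.imwrite('pics/s1.png',cv2.resize(c['image'][100:260,180:400],(800,582),interpolation=cv2.INTER_CUBIC)); s=get_state(); print(s['tcp_pos'],s['contact_force'],s['width'])
```

```text
[495.55097997 341.38913061 186.97531618] [1.33127256 0.28368213 2.41121866] 35.062321550360856
```

View pics/s1.png

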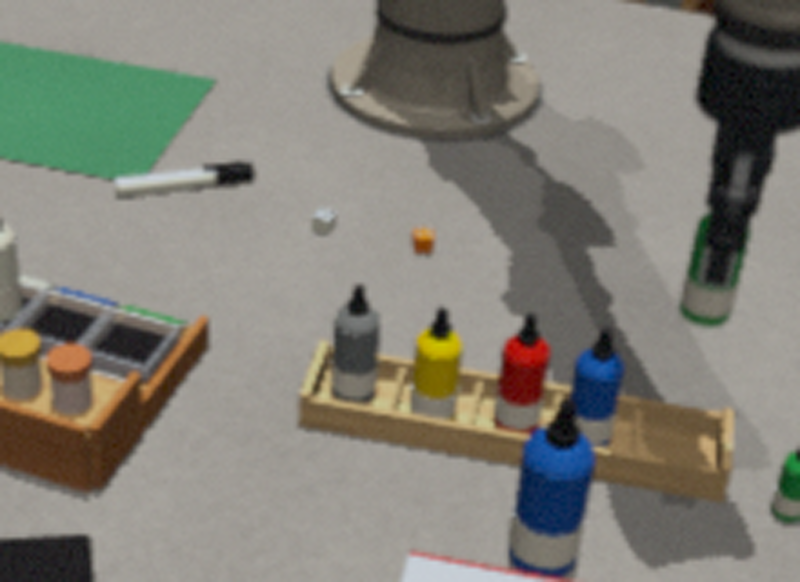

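The picture shows the green bottle held upright at (712,270), with the rest of the carrier undisturbed. Now I'll carry it to its pocket.

Request:
drive_tool --targets "0.4 -2 0 0 0 0 1; 0.4 -3 0 0 0 0 1; 0.4 -3 0 0 0 0 1; 0.4 -3 0 0 0 0 1; 0.4 -3 0 0 0 0 1"

```text
clock: 4.15
tcp_pos: [512.4, 198.4, 179.6]
tcp_rot: [-2.141, -2.299, -0.0]
contact_force: [0.4, -1.0, -1.0]
width: 34.9
gripper_force: 40.0
```

Request:
drive_tool --targets "0.4 -3 0 0 0 0 1; 0.4 -3 0 0 0 0 1; 0.4 -3 0 0 0 0 1; 0.4 -3 0 0 0 0 1; 0.4 -3 0 0 0 0 1"

```text
clock: 4.65
tcp_pos: [532.4, 48.4, 179.6]
tcp_rot: [2.141, 2.299, 0.001]
contact_force: [0.1, -0.3, -0.8]
width: 35.2
gripper_force: 40.0
```

Request:
drive_tool --targets "0.4 -3 0 0 0 0 1; 0.4 -3 0 0 0 0 1; 0.4 -3 0 0 0 0 1; 0.4 -3 0 0 0 0 1; 0.4 -2.2 0 0 0 0 1"

```text
clock: 5.15
tcp_pos: [552.1, -94.7, 179.7]
tcp_rot: [2.143, 2.296, -0.0]
contact_force: [1.1, 0.1, 0.1]
width: 35.0
gripper_force: 40.0
```

Request:
drive_tool --targets "0 0 0 0 0 0 1; 0 0 0 0 0 0 1; 0 0 0 0 0 0 1; 0 0 0 0 0 0 1; 0 0 0 0 0 0 1"

```text
clock: 5.65
tcp_pos: [552.6, -91.0, 179.3]
tcp_rot: [-2.139, -2.301, -0.001]
contact_force: [0.7, -0.5, -0.9]
width: 35.1
gripper_force: 40.0
```

Request:
drive_tool --targets "0 0 -3.5 0 0 0 1; 0 0 -3.5 0 0 0 1; 0 0 -2.5 0 0 0 1; 0 0 -1.5 0 0 0 1; 0 0 -0.8 0 0 0 1"

```text
clock: 6.15
tcp_pos: [552.1, -91.7, 60.2]
tcp_rot: [-2.139, -2.299, 0.002]
contact_force: [-0.0, -0.2, -0.4]
width: 34.8
gripper_force: 40.0
```

Request:
drive_tool --targets "0 0 -0.2 0 0 0 1; 0 0 -0.1 0 0 0 1; 0 0 0 0 0 0 1; 0 0 0 0 0 0 1; 0 0 0 0 0 0 1"

```text
clock: 6.65
tcp_pos: [553.3, -92.3, 59.2]
tcp_rot: [2.14, 2.298, 0.002]
contact_force: [-0.0, -0.3, 1.9]
width: 34.9
gripper_force: 40.1
```

Run:
```python
from h import *
c=cap('scene'); cv2.imwrite('pics/s2.png',cv2.resize(c['image'][130:230,100:240],(800,571),interpolation=cv2.INTER_CUBIC)); s=get_state(); print(s['tcp_pos'],s['contact_force'],s['width'])
```

```text
[553.29737462 -92.34785311  59.13181667] [-0.83412586  0.32657331  3.46759636] 35.37654343721056
```

View pics/s2.png

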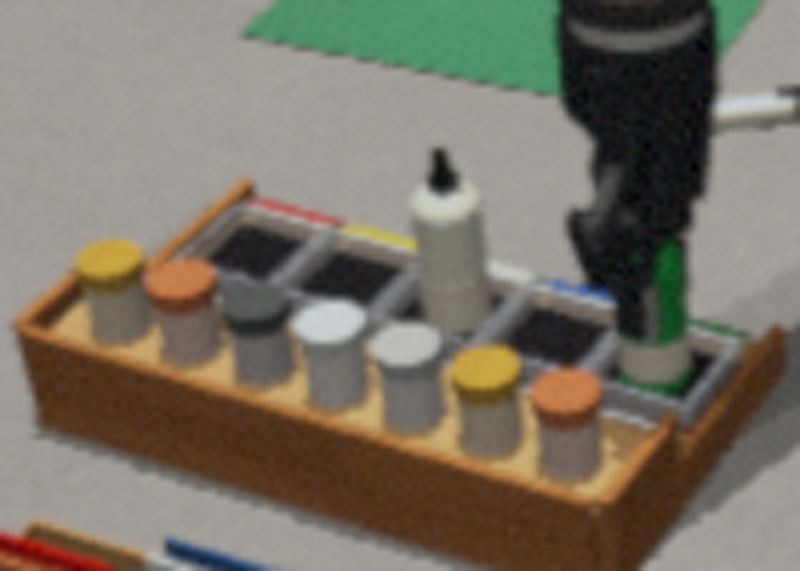

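The green bottle stands in the green-ticket pocket at (655,350), with light contact. I'll release it, lift and go to blue.

Request:
drive_tool --targets "0 0 0 0 0 0 0; 0 0 0 0 0 0 -0.3; 0 0 0 0 0 0 -0.7; 0 0 0 0 0 0 -1; 0 0 0 0 0 0 -1"

```text
clock: 7.2
tcp_pos: [552.5, -92.2, 58.3]
tcp_rot: [-2.141, -2.299, -0.0]
contact_force: [0.5, -0.3, -0.6]
width: 85.6
gripper_force: 0.0
```

Request:
drive_tool --targets "0 0 1 0 0 0 -1; 0 0 2.5 0 0 0 -1; 0 0 3 0 0 0 -1; 0 0 3 0 0 0 -1; 0 0 2.6 0 0 0 -1"

```text
clock: 7.7
tcp_pos: [552.9, -92.5, 181.7]
tcp_rot: [2.141, 2.297, 0.002]
contact_force: [0.3, 0.5, 0.4]
width: 85.4
gripper_force: 0.0
```

Request:
drive_tool --targets "-0.5 3.7 0 0 0 0 -1; -0.5 3.7 0 0 0 0 -1; -0.5 3.7 0 0 0 0 -1; -0.5 3.7 0 0 0 0 -1; -0.5 3.7 0 0 0 0 -1"

```text
clock: 8.2
tcp_pos: [527.4, 94.1, 180.3]
tcp_rot: [2.141, 2.298, 0.002]
contact_force: [0.2, -0.2, -0.1]
width: 85.3
gripper_force: 0.0
```

Request:
drive_tool --targets "-0.5 3.7 0 0 0 0 -1; -0.5 3.7 0 0 0 0 -1; -0.5 3.7 0 0 0 0 -1; -0.5 3.7 0 0 0 0 -1; -0.6 3.5 0 0 0 0 -1"

```text
clock: 8.7
tcp_pos: [501.4, 277.4, 180.2]
tcp_rot: [2.141, 2.299, 0.002]
contact_force: [0.4, -0.5, -0.2]
width: 85.3
gripper_force: 0.0
```

Run:
```python
from h import *
S=cap('scene');T=load('top')
caps(T,S,dict(red=(504.6,220),yellow=(522,157),grey=(518.6,91)))
cv2.imwrite('pics/s3.png',cv2.resize(S['image'][130:270,100:400],(800,373),interpolation=cv2.INTER_CUBIC)); s=get_state(); print(s['tcp_pos'],s['contact_force'],s['width'])
```

```text
red [504.4 220.4  96.5] gap 5.3 17 29 z105: [504.4 216.5] [514.5 224.6]
yellow [522.  156.8  96.5] gap 4.4 16 24 z105: [521.8 153.9] [532.  161.5]
grey [518.7  90.7  95.1] gap 4.1 25 25 z105: [518.4  88.4] [530.7  96.5]
[499.13800027 285.79667549 179.96288907] [-1.13139058  5.52186361 -0.31764736] 85.56081988483359
```

View pics/s3.png

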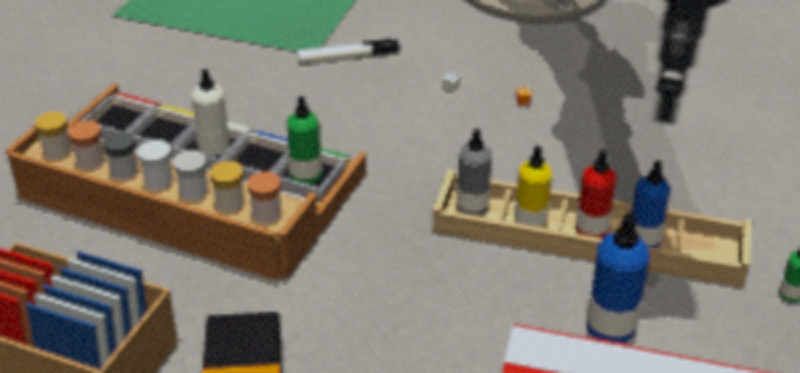

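Green stands upright in its pocket at (303,145), and nothing else has moved. I'll let the arm settle and pick blue.

Request:
drive_tool --targets "0 0 0 0 0 0 -1; 0 0 0 0 0 0 -1; 0 0 0 0 0 0 -1; 0 0 0 0 0 0 -1; 0 0 0 0 0 0 -1"

```text
clock: 9.25
tcp_pos: [501.9, 274.7, 179.5]
tcp_rot: [2.143, 2.297, 0.0]
contact_force: [0.4, -0.8, -0.5]
width: 85.4
gripper_force: 0.0
```

Request:
drive_tool --targets "0 0 -3.3 0 0 0 -1; 0 0 -3.3 0 0 0 -1; 0 0 -3.3 0 0 0 -1; 0 0 -2.4 0 0 0 -1; 0 0 -1.2 0 0 0 -1"

```text
clock: 9.75
tcp_pos: [500.3, 274.6, 42.2]
tcp_rot: [-2.141, -2.298, 0.006]
contact_force: [0.7, 0.2, 0.2]
width: 85.0
gripper_force: 0.0
```

Request:
drive_tool --targets "0 0 0 0 0 0 -0.4; 0 0 0 0 0 0 0; 0 0 0 0 0 0 0.4; 0 0 0 0 0 0 0.8; 0 0 0 0 0 0 1"

```text
clock: 10.25
tcp_pos: [502.6, 276.4, 45.9]
tcp_rot: [2.141, 2.299, 0.004]
contact_force: [-1.2, 0.7, 6.2]
width: 35.1
gripper_force: 39.6
```

Request:
drive_tool --targets "0 0 0 0 0 0 1; 0 0 0 0 0 0 1; 0 0 1 0 0 0 1; 0 0 2 0 0 0 1; 0 0 2.5 0 0 0 1"

```text
clock: 10.75
tcp_pos: [500.6, 275.3, 99.5]
tcp_rot: [-2.141, -2.299, 0.004]
contact_force: [-0.8, 0.1, -0.7]
width: 35.2
gripper_force: 39.9
```

Request:
drive_tool --targets "0 0 2.5 0 0 0 1; 0 0 2.5 0 0 0 1; 0 0 2 0 0 0 1; 0 0 1 0 0 0 1; 0 0 0 0 0 0 1"

```text
clock: 11.25
tcp_pos: [502.3, 276.2, 180.9]
tcp_rot: [2.141, 2.299, 0.005]
contact_force: [0.3, 0.4, 0.5]
width: 35.2
gripper_force: 39.9
```

Request:
drive_tool --targets "0.4 -2.6 0 0 0 0 1; 0.4 -2.9 0 0 0 0 1; 0.4 -2.9 0 0 0 0 1; 0.4 -2.9 0 0 0 0 1; 0.4 -2.9 0 0 0 0 1"

```text
clock: 11.75
tcp_pos: [520.6, 132.4, 177.9]
tcp_rot: [-2.14, -2.299, 0.004]
contact_force: [0.7, -0.7, -0.7]
width: 35.2
gripper_force: 39.9
```

Request:
drive_tool --targets "0.4 -2.9 0 0 0 0 1; 0.4 -2.9 0 0 0 0 1; 0.4 -2.9 0 0 0 0 1; 0.4 -2.9 0 0 0 0 1; 0.4 -2.9 0 0 0 0 1"

```text
clock: 12.25
tcp_pos: [540.6, -12.3, 177.9]
tcp_rot: [-2.14, -2.298, 0.003]
contact_force: [0.8, 0.2, -2.1]
width: 35.0
gripper_force: 39.9
```

Request:
drive_tool --targets "0.2 -2.9 0 0 0 0 1; 0.2 -2.9 0 0 0 0 1; 0.2 -2.9 0 0 0 0 1; 0.2 -2.9 0 0 0 0 1; 0.2 -2.6 0 0 0 0 1"

```text
clock: 12.75
tcp_pos: [550.4, -154.5, 177.9]
tcp_rot: [-2.141, -2.297, 0.003]
contact_force: [0.8, 0.3, -0.8]
width: 35.1
gripper_force: 39.9
```

Request:
drive_tool --targets "0 0 0 0 0 0 1; 0 0 0 0 0 0 1; 0 0 0 0 0 0 1; 0 0 0 0 0 0 1; 0 0 0 0 0 0 1"

```text
clock: 13.25
tcp_pos: [551.7, -152.0, 179.1]
tcp_rot: [-2.139, -2.301, -0.0]
contact_force: [0.2, 0.1, -0.9]
width: 34.9
gripper_force: 39.9
```

Request:
drive_tool --targets "0 0 -3.5 0 0 0 1; 0 0 -3.5 0 0 0 1; 0 0 -2.5 0 0 0 1; 0 0 -1.5 0 0 0 1; 0 0 -0.8 0 0 0 1"

```text
clock: 13.75
tcp_pos: [551.2, -152.6, 60.2]
tcp_rot: [-2.139, -2.299, 0.001]
contact_force: [0.1, 0.3, -0.1]
width: 34.8
gripper_force: 40.0
```

Request:
drive_tool --targets "0 0 -0.2 0 0 0 1; 0 0 -0.1 0 0 0 1; 0 0 0 0 0 0 1; 0 0 0 0 0 0 1; 0 0 0 0 0 0 1"

```text
clock: 14.25
tcp_pos: [552.1, -153.3, 59.0]
tcp_rot: [2.14, 2.298, 0.001]
contact_force: [0.2, -0.6, -0.5]
width: 34.8
gripper_force: 40.0
```

Same sequence as green. I'll lower 1 mm more, release, then go to red.

Request:
drive_tool --targets "0 0 -0.1 0 0 0 1; 0 0 0 0 0 0 0; 0 0 0 0 0 0 -0.5; 0 0 0 0 0 0 -1; 0 0 0 0 0 0 -1"

```text
clock: 14.75
tcp_pos: [551.5, -153.2, 57.2]
tcp_rot: [-2.141, -2.299, 0.0]
contact_force: [0.4, 0.5, -1.0]
width: 83.5
gripper_force: 0.0
```

Request:
drive_tool --targets "0 0 1.1 0 0 0 -1; 0 0 2.5 0 0 0 -1; 0 0 3 0 0 0 -1; 0 0 3 0 0 0 -1; 0 0 2.6 0 0 0 -1"

```text
clock: 15.25
tcp_pos: [551.9, -153.6, 181.7]
tcp_rot: [2.141, 2.297, 0.002]
contact_force: [0.6, -0.2, 0.2]
width: 85.5
gripper_force: 0.0
```

Request:
drive_tool --targets "-0.5 3.7 0 0 0 0 -1; -0.5 3.7 0 0 0 0 -1; -0.5 3.7 0 0 0 0 -1; -0.5 3.7 0 0 0 0 -1; -0.5 3.7 0 0 0 0 -1"

```text
clock: 15.75
tcp_pos: [526.4, 33.1, 180.2]
tcp_rot: [2.141, 2.298, 0.002]
contact_force: [0.9, 0.2, 0.5]
width: 85.3
gripper_force: 0.0
```

Request:
drive_tool --targets "-0.5 3.8 0 0 0 0 -1; -0.5 3.8 0 0 0 0 -1; -0.5 3.8 0 0 0 0 -1; -0.5 3.8 0 0 0 0 -1; -0.2 3.6 0 0 0 0 -1"

```text
clock: 16.25
tcp_pos: [504.1, 221.5, 180.3]
tcp_rot: [2.141, 2.299, 0.002]
contact_force: [-0.5, 0.3, -0.2]
width: 85.3
gripper_force: 0.0
```

Request:
drive_tool --targets "0 0 0 0 0 0 -1; 0 0 0 0 0 0 -1; 0 0 0 0 0 0 -1; 0 0 0 0 0 0 -1; 0 0 0 0 0 0 -1"

```text
clock: 16.75
tcp_pos: [504.9, 218.4, 179.6]
tcp_rot: [2.144, 2.296, 0.0]
contact_force: [0.9, -0.4, 0.5]
width: 85.1
gripper_force: 0.0
```

Run:
```python
from h import *
S=cap('scene');T=load('top')
caps(T,S,dict(red=(504.6,220),yellow=(522,157),grey=(518.6,91)))
cv2.imwrite('pics/s4.png',cv2.resize(S['image'][130:270,100:400],(800,373),interpolation=cv2.INTER_CUBIC)); s=get_state(); print(s['tcp_pos'],s['contact_force'],s['width'])
```

```text
red [504.6 220.3  95.4] gap 4.8 17 28 z105: [504.4 216.5] [516.1 224.6]
yellow [521.9 157.2  96.5] gap 5.1 16 26 z105: [521.8 153.9] [531.8 162.1]
grey [518.8  90.6  94.5] gap 3.9 25 26 z105: [518.4  88.4] [531.6  96.6]
[504.84971489 218.71583944 179.48358058] [-0.60917468 -0.76417713  1.01319485] 85.20699507640825
```

View pics/s4.png

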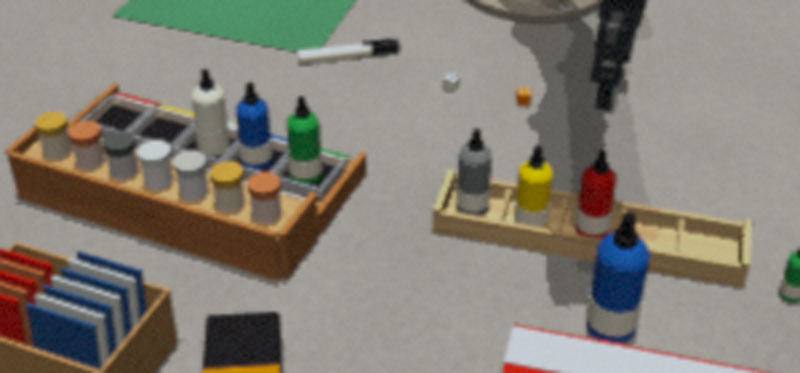

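Blue stands in its pocket at (253,130), next to green, and red is at (598,195) as measured. Picking red next.

Request:
drive_tool --targets "0 0 -3.3 0 0 0 -1; 0 0 -3.3 0 0 0 -1; 0 0 -3.3 0 0 0 -1; 0 0 -2.4 0 0 0 -1; 0 0 -1.2 0 0 0 -1"

```text
clock: 17.3
tcp_pos: [503.3, 218.7, 42.2]
tcp_rot: [-2.141, -2.298, 0.006]
contact_force: [-0.0, 0.1, -0.2]
width: 85.5
gripper_force: 0.0
```

Request:
drive_tool --targets "0 0 0 0 0 0 -0.4; 0 0 0 0 0 0 0; 0 0 0 0 0 0 0.4; 0 0 0 0 0 0 0.8; 0 0 0 0 0 0 1"

```text
clock: 17.8
tcp_pos: [505.9, 220.3, 45.9]
tcp_rot: [2.141, 2.298, 0.005]
contact_force: [-0.1, -1.4, 6.9]
width: 34.9
gripper_force: 39.8
```

Request:
drive_tool --targets "0 0 0 0 0 0 1; 0 0 0 0 0 0 1; 0 0 1 0 0 0 1; 0 0 2 0 0 0 1; 0 0 2.5 0 0 0 1"

```text
clock: 18.3
tcp_pos: [503.5, 219.4, 99.5]
tcp_rot: [-2.141, -2.298, 0.004]
contact_force: [-0.1, -0.3, -0.7]
width: 35.4
gripper_force: 40.0
```

Request:
drive_tool --targets "0 0 2.5 0 0 0 1; 0 0 2.5 0 0 0 1; 0 0 2 0 0 0 1; 0 0 1 0 0 0 1; 0 0 0 0 0 0 1"

```text
clock: 18.8
tcp_pos: [505.3, 220.2, 180.8]
tcp_rot: [2.141, 2.299, 0.005]
contact_force: [0.7, 0.2, -0.6]
width: 35.0
gripper_force: 40.0
```

Request:
drive_tool --targets "0.2 -2.8 0 0 0 0 1; 0.2 -2.8 0 0 0 0 1; 0.2 -2.8 0 0 0 0 1; 0.2 -2.8 0 0 0 0 1; 0.2 -2.8 0 0 0 0 1"

```text
clock: 19.3
tcp_pos: [513.5, 78.5, 178.0]
tcp_rot: [-2.14, -2.298, 0.004]
contact_force: [-0.4, -0.1, -1.2]
width: 35.4
gripper_force: 40.0
```

Request:
drive_tool --targets "0.2 -2.8 0 0 0 0 1; 0.2 -2.8 0 0 0 0 1; 0.2 -2.8 0 0 0 0 1; 0.2 -2.8 0 0 0 0 1; 0.2 -2.8 0 0 0 0 1"

```text
clock: 19.8
tcp_pos: [523.5, -61.2, 178.0]
tcp_rot: [-2.14, -2.298, 0.003]
contact_force: [0.9, -0.8, -1.0]
width: 34.7
gripper_force: 40.0
```

Request:
drive_tool --targets "0.3 -2.8 0 0 0 0 1; 0.3 -2.8 0 0 0 0 1; 0.3 -2.8 0 0 0 0 1; 0.2 -2.8 0 0 0 0 1; 0.2 -2.8 0 0 0 0 1"

```text
clock: 20.3
tcp_pos: [536.6, -200.9, 177.8]
tcp_rot: [-2.14, -2.297, 0.002]
contact_force: [1.8, -0.0, -1.2]
width: 35.2
gripper_force: 40.0
```

Request:
drive_tool --targets "0.2 -2.8 0 0 0 0 1; 0.2 -2.8 0 0 0 0 1; 0.2 -2.8 0 0 0 0 1; 0.2 -2.8 0 0 0 0 1; 0.2 -2.7 0 0 0 0 1"

```text
clock: 20.8
tcp_pos: [546.7, -339.8, 177.5]
tcp_rot: [-2.139, -2.297, 0.001]
contact_force: [0.3, -0.0, -0.9]
width: 34.9
gripper_force: 40.0
```

Request:
drive_tool --targets "0 0 0 0 0 0 1; 0 0 0 0 0 0 1; 0 0 0 0 0 0 1; 0 0 0 0 0 0 1; 0 0 0 0 0 0 1"

```text
clock: 21.3
tcp_pos: [547.9, -338.0, 179.2]
tcp_rot: [-2.139, -2.3, -0.001]
contact_force: [0.5, 0.5, -1.0]
width: 34.8
gripper_force: 40.0
```

Request:
drive_tool --targets "0 0 -3.5 0 0 0 1; 0 0 -3.5 0 0 0 1; 0 0 -2.5 0 0 0 1; 0 0 -1.5 0 0 0 1; 0 0 -0.8 0 0 0 1"

```text
clock: 21.8
tcp_pos: [547.3, -338.4, 60.1]
tcp_rot: [-2.139, -2.299, 0.0]
contact_force: [0.0, -0.7, -0.8]
width: 35.2
gripper_force: 40.0
```

Request:
drive_tool --targets "0 0 -0.2 0 0 0 1; 0 0 -0.2 0 0 0 1; 0 0 0 0 0 0 1; 0 0 0 0 0 0 1; 0 0 0 0 0 0 1"

```text
clock: 22.3
tcp_pos: [548.4, -339.9, 59.0]
tcp_rot: [2.14, 2.297, 0.001]
contact_force: [-1.5, 0.5, 5.4]
width: 35.4
gripper_force: 40.5
```

Request:
drive_tool --targets "0 0 0 0 0 0 0; 0 0 0 0 0 0 -0.3; 0 0 0 0 0 0 -0.7; 0 0 0 0 0 0 -1; 0 0 0 0 0 0 -1"

```text
clock: 22.8
tcp_pos: [547.6, -339.2, 57.2]
tcp_rot: [-2.141, -2.299, -0.0]
contact_force: [0.1, -0.3, 0.3]
width: 85.5
gripper_force: 0.0
```

Request:
drive_tool --targets "0 0 1.1 0 0 0 -1; 0 0 2.5 0 0 0 -1; 0 0 3 0 0 0 -1; 0 0 3 0 0 0 -1; 0 0 2.6 0 0 0 -1"

```text
clock: 23.3
tcp_pos: [547.8, -339.7, 181.9]
tcp_rot: [2.14, 2.297, 0.001]
contact_force: [0.0, -0.5, 0.5]
width: 85.4
gripper_force: 0.0
```

Request:
drive_tool --targets "-0.2 3.3 0 0 0 0 -1; -0.2 3.3 0 0 0 0 -1; -0.2 3.3 0 0 0 0 -1; -0.2 3.3 0 0 0 0 -1; -0.2 3.3 0 0 0 0 -1"

```text
clock: 23.8
tcp_pos: [537.5, -173.1, 180.2]
tcp_rot: [2.141, 2.298, 0.001]
contact_force: [-0.2, 0.3, -0.7]
width: 85.5
gripper_force: 0.0
```

Request:
drive_tool --targets "-0.2 3.3 0 0 0 0 -1; -0.2 3.3 0 0 0 0 -1; -0.2 3.3 0 0 0 0 -1; -0.2 3.3 0 0 0 0 -1; -0.2 3.3 0 0 0 0 -1"

```text
clock: 24.3
tcp_pos: [527.6, -8.1, 180.3]
tcp_rot: [2.141, 2.298, 0.002]
contact_force: [-0.1, 0.6, -0.2]
width: 84.9
gripper_force: 0.0
```

Request:
drive_tool --targets "-0.1 3.3 0 0 0 0 -1; -0.1 3.3 0 0 0 0 -1; -0.1 3.3 0 0 0 0 -1; -0.1 3.3 0 0 0 0 -1; -0.2 3.4 0 0 0 0 -1"

```text
clock: 24.8
tcp_pos: [521.8, 157.8, 180.4]
tcp_rot: [2.142, 2.298, 0.002]
contact_force: [0.1, -0.1, 0.0]
width: 85.5
gripper_force: 0.0
```

Request:
drive_tool --targets "0 0 0 0 0 0 -1; 0 0 0 0 0 0 -1; 0 0 0 0 0 0 -1; 0 0 0 0 0 0 -1; 0 0 0 0 0 0 -1"

```text
clock: 25.3
tcp_pos: [521.8, 155.5, 179.6]
tcp_rot: [2.143, 2.296, 0.0]
contact_force: [0.4, -0.1, 0.1]
width: 85.5
gripper_force: 0.0
```

Run:
```python
from h import *
S=cap('scene');T=load('top')
caps(T,S,dict(yellow=(522,157),grey=(518.6,91)))
cv2.imwrite('pics/s5.png',cv2.resize(S['image'][130:270,100:400],(800,373),interpolation=cv2.INTER_CUBIC)); s=get_state(); print(s['tcp_pos'],s['contact_force'],s['width'])
```

```text
yellow [521.8 157.3  96.9] gap 5.5 16 35 z105: [521.8 153.9] [531.2 162.3]
grey [518.7  90.7  94.4] gap 4.2 25 27 z105: [518.4  88.4] [531.6  96.9]
[521.74118596 155.78121872 179.47493885] [-0.93491418 -0.75169579  0.34163301] 85.22478272940684
```

View pics/s5.png

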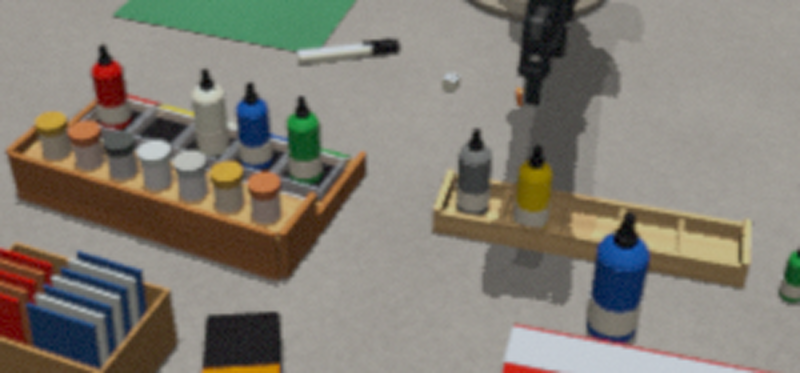

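Red stands at the red ticket, (110,90). Yellow is last, at (535,190).

Request:
drive_tool --targets "0 0 -3.3 0 0 0 -1; 0 0 -3.3 0 0 0 -1; 0 0 -3.3 0 0 0 -1; 0 0 -2.4 0 0 0 -1; 0 0 -1.2 0 0 0 -1"

```text
clock: 25.85
tcp_pos: [520.2, 155.9, 42.2]
tcp_rot: [-2.141, -2.297, 0.005]
contact_force: [-0.4, -0.6, 0.7]
width: 85.8
gripper_force: 0.0
```

Request:
drive_tool --targets "0 0 0 0 0 0 -0.4; 0 0 0 0 0 0 0; 0 0 0 0 0 0 0.4; 0 0 0 0 0 0 0.8; 0 0 0 0 0 0 1"

```text
clock: 26.35
tcp_pos: [522.9, 157.2, 45.9]
tcp_rot: [2.14, 2.298, 0.005]
contact_force: [0.0, -1.2, 5.8]
width: 35.3
gripper_force: 39.6
```

Request:
drive_tool --targets "0 0 0 0 0 0 1; 0 0 0 0 0 0 1; 0 0 1 0 0 0 1; 0 0 2 0 0 0 1; 0 0 2.5 0 0 0 1"

```text
clock: 26.85
tcp_pos: [520.5, 156.5, 99.6]
tcp_rot: [-2.141, -2.298, 0.003]
contact_force: [-0.0, 1.0, -0.4]
width: 35.1
gripper_force: 40.0
```

Request:
drive_tool --targets "0 0 2.5 0 0 0 1; 0 0 2.5 0 0 0 1; 0 0 2 0 0 0 1; 0 0 1 0 0 0 1; 0 0 0 0 0 0 1"

```text
clock: 27.35
tcp_pos: [522.3, 157.1, 180.8]
tcp_rot: [2.14, 2.298, 0.005]
contact_force: [-0.2, 0.4, -1.1]
width: 34.9
gripper_force: 40.0
```

Request:
drive_tool --targets "0.2 -2.9 0 0 0 0 1; 0.2 -2.9 0 0 0 0 1; 0.2 -2.9 0 0 0 0 1; 0.2 -2.9 0 0 0 0 1; 0.2 -2.9 0 0 0 0 1"

```text
clock: 27.85
tcp_pos: [530.5, 10.7, 177.9]
tcp_rot: [-2.14, -2.298, 0.003]
contact_force: [0.5, -0.7, -1.0]
width: 34.8
gripper_force: 40.0
```

Request:
drive_tool --targets "0.2 -2.9 0 0 0 0 1; 0.2 -2.9 0 0 0 0 1; 0.2 -2.9 0 0 0 0 1; 0.2 -2.9 0 0 0 0 1; 0.2 -2.9 0 0 0 0 1"

```text
clock: 28.35
tcp_pos: [540.5, -134.1, 177.9]
tcp_rot: [-2.14, -2.298, 0.002]
contact_force: [0.3, 0.3, 0.2]
width: 35.1
gripper_force: 40.0
```

Request:
drive_tool --targets "0.2 -2.9 0 0 0 0 1; 0.2 -2.9 0 0 0 0 1; 0.2 -2.9 0 0 0 0 1; 0.1 -2.9 0 0 0 0 1; 0.1 -2.8 0 0 0 0 1"

```text
clock: 28.85
tcp_pos: [548.6, -278.0, 177.6]
tcp_rot: [-2.14, -2.297, 0.002]
contact_force: [0.3, -0.4, -1.0]
width: 35.0
gripper_force: 40.0
```

Request:
drive_tool --targets "0 0 0 0 0 0 1; 0 0 0 0 0 0 1; 0 0 0 0 0 0 1; 0 0 0 0 0 0 1; 0 0 0 0 0 0 1"

```text
clock: 29.35
tcp_pos: [549.9, -275.9, 179.2]
tcp_rot: [-2.139, -2.301, -0.001]
contact_force: [0.1, -0.4, -0.9]
width: 34.9
gripper_force: 40.0
```

Request:
drive_tool --targets "0 0 -3.5 0 0 0 1; 0 0 -3.5 0 0 0 1; 0 0 -2.5 0 0 0 1; 0 0 -1.5 0 0 0 1; 0 0 -0.8 0 0 0 1"

```text
clock: 29.85
tcp_pos: [549.3, -276.5, 60.2]
tcp_rot: [-2.139, -2.299, 0.001]
contact_force: [0.8, 0.7, -0.6]
width: 34.8
gripper_force: 40.0
```

Request:
drive_tool --targets "0 0 -0.2 0 0 0 1; 0 0 -0.2 0 0 0 1; 0 0 0 0 0 0 1; 0 0 0 0 0 0 1; 0 0 0 0 0 0 1"

```text
clock: 30.35
tcp_pos: [550.5, -277.8, 58.9]
tcp_rot: [2.14, 2.297, 0.002]
contact_force: [-1.9, 1.0, 5.5]
width: 35.1
gripper_force: 40.5
```

Request:
drive_tool --targets "0 0 0 0 0 0 0; 0 0 0 0 0 0 -0.3; 0 0 0 0 0 0 -0.7; 0 0 0 0 0 0 -1; 0 0 0 0 0 0 -1"

```text
clock: 30.85
tcp_pos: [549.5, -277.2, 57.2]
tcp_rot: [-2.141, -2.299, 0.0]
contact_force: [0.4, -0.3, -0.1]
width: 85.5
gripper_force: 0.0
```

Request:
drive_tool --targets "0 0 1.1 0 0 0 -1; 0 0 2.5 0 0 0 -1; 0 0 3 0 0 0 -1; 0 0 3 0 0 0 -1; 0 0 3 0 0 0 -1"

```text
clock: 31.35
tcp_pos: [549.5, -277.5, 185.4]
tcp_rot: [2.141, 2.298, 0.0]
contact_force: [1.2, -0.5, -0.3]
width: 85.5
gripper_force: 0.0
```

Request:
drive_tool --targets "-0.5 3 0 0 0 0 -1; -0.5 3.5 0 0 0 0 -1; -0.5 3.5 0 0 0 0 -1; -0.5 3.5 0 0 0 0 -1; -0.5 3.5 0 0 0 0 -1"

```text
clock: 31.85
tcp_pos: [524.4, -106.1, 184.2]
tcp_rot: [2.141, 2.298, 0.002]
contact_force: [0.4, 0.7, -0.1]
width: 85.3
gripper_force: 0.0
```

Request:
drive_tool --targets "-0.5 3.5 0 0 0 0 -1; -0.5 3.5 0 0 0 0 -1; -0.5 3 0 0 0 0 -1; 0 0 0 0 0 0 -1; 0 0 0 0 0 0 -1"

```text
clock: 32.35
tcp_pos: [509.7, -6.9, 184.0]
tcp_rot: [2.139, 2.3, 0.001]
contact_force: [-0.6, -0.7, 0.5]
width: 85.1
gripper_force: 0.0
```

Request:
drive_tool --targets "0 0 0 0 0 0 -1; 0 0 0 0 0 0 -1; 0 0 0 0 0 0 -1; 0 0 0 0 0 0 -1; 0 0 0 0 0 0 -1"

```text
clock: 32.85
tcp_pos: [509.6, -7.6, 183.3]
tcp_rot: [2.142, 2.298, -0.0]
contact_force: [-0.1, 0.6, -0.6]
width: 85.2
gripper_force: 0.0
```

Run:
```python
from h import *
S=cap('scene');T=cap('top')
caps(T,S,dict(green=(553,-92),blue=(552,-153),white=(549,-207),yellow=(549.5,-277),red=(548,-339)))
o=np.zeros((600,800,3),np.uint8)
o[:300]=cv2.resize(S['image'][140:260,90:410],(800,300)); o[300:600,:]=cv2.resize(T['image'][140:240,140:407],(800,300),interpolation=cv2.INTER_CUBIC)
cv2.imwrite('pics/end.png',o); s=get_state(); print(s['tcp_pos'],s['contact_force'],s['width'],s['qd'].round(3))
```

```text
** On entry to DLASCL parameter number  4 had an illegal value
 ** On entry to DLASCL parameter number  4 had an illegal value
 ** On entry to DLASCL parameter number  4 had an illegal value
 ** On entry to DLASCL parameter number  4 had an illegal value
 ** On entry to DLASCL parameter number  5 had an illegal value
 ** On entry to DLASCL parameter number  4 had an illegal valueh.py:21: RuntimeWarning: Mean of empty slice.
  a=ray(c,u.mean(),v.mean(),120);b=ray(c,u.mean(),v.mean(),60);L.append((a,(b-a)/np.linalg.norm(b-a),len(u)))
  ret = ret.dtype.type(ret / rcount)
Traceback (most recent call last):
  File "h.py", line 23, in caps
    s=np.linalg.lstsq(np.stack([d,-e],1),b-a,rcond=None)[0]
      ~~~~~~~~~~~~~~~^^^^^^^^^^^^^^^^^^^^^^^^^^^^^^^^^^^
numpy.linalg.LinAlgError: SVD did not converge in Linear Least Squares
```

The arm most likely blocks the top view, so I'll move it aside and look again.

Request:
drive_tool --targets "0 3.5 1.5 0 0 0 -1; 0 3.5 1.5 0 0 0 -1; 0 3.5 1.5 0 0 0 -1; 0 3.5 1.5 0 0 0 -1; 0 3.5 1.5 0 0 0 -1"

```text
clock: 33.45
tcp_pos: [509.4, 169.1, 259.0]
tcp_rot: [2.141, 2.299, 0.001]
contact_force: [-0.0, 0.9, 0.5]
width: 85.4
gripper_force: 0.0
```

Request:
drive_tool --targets "0 3.5 0 0 0 0 -1; 0 3.5 0 0 0 0 -1; 0 3 0 0 0 0 -1; 0 2 0 0 0 0 -1; 0 0 0 0 0 0 -1"

```text
clock: 33.95
tcp_pos: [508.7, 291.3, 257.8]
tcp_rot: [-2.135, -2.304, 0.0]
contact_force: [0.9, 0.8, -0.2]
width: 85.7
gripper_force: 0.0
```

Run:
```python
from h import *
S=cap('scene');T=cap('top')
o=np.zeros((600,800,3),np.uint8)
o[:300]=cv2.resize(S['image'][140:260,90:410],(800,300)); o[300:600,:]=cv2.resize(T['image'][140:240,140:407],(800,300),interpolation=cv2.INTER_CUBIC)
cv2.imwrite('pics/end.png',o); s=get_state(); print(s['tcp_pos'],s['contact_force'],s['width'],s['qd'].round(3))
try: caps(T,S,dict(green=(553,-92),blue=(552,-153),white=(549,-207),yellow=(549.5,-277),red=(548,-339)))
except Exception as e: print(e)
```

```text
[509.77797436 286.60868809 258.09505834] [ 0.25348711 -1.07753408 -0.63564847] 85.5275643882223 [ 0.017 -0.014  0.026  0.013  0.003 -0.001 -0.   ]
green [551.9 -92.  108.7] gap 3.0 20 23 z105: [553.  -93.9] [547.1 -93. ]
blue [ 550.2 -153.5  109.4] gap 2.4 17 20 z105: [ 551.2 -155.4] [ 544.5 -155.6]
white [ 545.3 -210.1  110. ] gap 1.7 16 17 z105: [ 546.3 -212.1] [ 538.9 -213.3]
yellow [ 549.4 -276.4  110.3] gap 1.6 15 21 z105: [ 550.4 -278.7] [ 542.6 -280.5]
red [ 548.1 -338.7  109.8] gap 2.1 18 17 z105: [ 549.2 -341.3] [ 542.2 -342.4]
```

View pics/end.png

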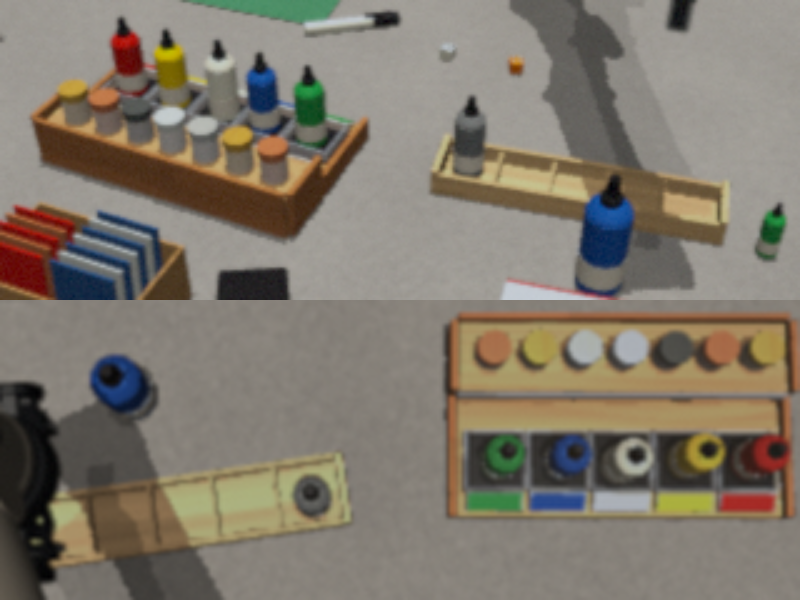

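All four paints stand upright in the pockets of their own colour, in the bottom view at green (503,455), blue (570,455), yellow (703,455) and red (765,455). White and the grey primer are where they started, and cap heights and positions match the pocket centres. I'm handing in.

```bash
python3 -c "
from rig import order
print(order.close_job())"
```

```text
the job is handed in; nothing more can be done
None
```

The red, yellow, green and blue paints now stand upright in the pockets matching their tickets, the white paint and grey primer are where they started, no bottle was tipped, and the job was handed in at about 34 s.

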